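Switch the ball sorter to the other chute

ROBOT

A 7-joint arm with a two-finger parallel gripper is mounted at the origin on a cart in front of the work surface, level with it; the furniture and walls round the work are solid. World frame = base frame: x ahead of the robot, y to its left, z up, the work surface at z = 0. Lengths are in m, angles in rad, forces in N, time in s.
With the tool pointing down it reaches from about 0.4 to 0.875 m from the base axis. Payload 19.3 kg.
Tool frame: the origin (TCP) lies between the finger pads; the fingertips stand 19 mm ahead of it and the grasp point (between the pads) is the TCP (tip_extent is the distance from the TCP to the fingertips, in m); x points along the fingers, y is the direction in which the jaws open and shut, and the axes are right-handed (so a half turn about x gives the same grasp; the last joint's range is limited). The gripper opens to 85 mm and grips with 20 to 120 N. Pads are 22 mm wide; open, the fingers measure 114 mm over their backs; the gripper's body (76 mm by 85 mm) begins 54 mm behind the grasp point. The pads swing forward as they close: fully open they stand 13 mm farther back than shut.
Start: joints at [-1.354, 0.521, -0.036, 1.599, 0.021, 1.021, -0.113], TCP at [0.177, 0.599, 0.25] pointing down, gripper open.
Joint ranges: [-2.91, 2.91], [-0.3, 2.13], [-1.5, 1.42], [0.17, 2.43], [-1.26, 4.41], [0.16, 1.93], [-2.52, 2.52]. Speed limits (rad/s): [1.89, 1.89, 2.39, 2.39, 3.01, 3.01, 3.01].

INTERFACE

Orientations are given as [roll, pitch, yaw] about the fixed x, y, z axes, in that order (R = Rz(yaw) Ry(pitch) Rx(roll)).
In Python, from rig import * gives the robot as it stands. The module is installed in compiled form; this text tells all that it offers.
- The arm moves only by the tool carry_out, never from a script. Its argument "steps" is a list of rows, each a list of 3 entries, a list of its own where there are three numbers: the shift along the tool's x, y, z in m, then the turn, a rotation vector about the tool's x, y, z in degrees, then the finger opening in m, from 0 to 0.0854. In form: [[[dx, dy, dz], [ax, ay, az], claw], ...]. A call has 1 to 20 rows; each row is the pose to reach, as a shift and turn from the pose commanded when the call began, along the tool's axes at that moment; what a row does not reach only later rows make up. A row lasts 1/8 s, in which the tool goes at most 62.5 mm and 10.7 degrees, less where a joint would pass 70% of its speed; a pose out of reach is approached as far as the arm can. A call with a gripper value outside its range is refused whole. The fingers move at their own pace and stop on an object; the grip force is fixed at half the most. Time passes only in rows, so rows that repeat a pose let the fingers close. It gives the time, the measured TCP pose, the force and the opening at its end, in the units of the state.
- get_obs(): the state, without advancing time (a new reading comes with each control period).
- snapshot(name): name is "scene" or "top"; returns a dict with "frame" (420x560x3 uint8, red, green, blue), "depth" (420x560 float32, m along the optical axis (not along the pixel's ray), 0 where there is no reading), "fx", "fy", "cx", "cy" (pixels), "k1" (the pictures are not rectified: a ray, as slopes to the right and down, at radius r is drawn at 1 + k1 r^2 times it, then the intrinsics apply), "cam_to_world" (4x4, takes a point from camera to world coordinates). Camera axes: x right, y up, looking along -z (the intrinsics and any distortion apply to the point x, -y, -z); pixel columns grow to the right and rows downward; lengths in m; the calibration is good to about 2 mm. A picture is of the moment at which its call begins.
- finish_job(): hands the job in, once; it reports no verdict.
Trained networks look in a picture, given as the dict that the camera call returned (one of the last four; its "shot" number tells which), for a name from the list of things; names that differ only in an ending like _2 or _b are one class to them, and where a whole thing is asked for, a point or a joint stands for the part that bears it (a point fixed in the world has none). Each returns a list of dicts, best first, with "score" (0 to 1); they miss things now and then, are a little off and sometimes report something else, mostly with a low value. They report only what shows in the picture. A call takes as long as a camera call.
- search_frame(thing, picture): "point" ([column, row] in pixels, amid what is visible of it).
The state is a dict: "clock": time; "q": joint angles; "joint_velocities": joint speeds; "joint_efforts": joint torques, N m; "position": TCP position; "eef_rot": TCP orientation; "contact_force": force on the tool from outside, world axes, zero at the start; "ft_torque": the same for the moment, N m; "opening": finger opening in m.
Only numpy, scipy, OpenCV 4.12 (cv2) and the standard library are available. Lean on these libraries where they do the work, as an engineer would, in place of code of your own. Each camera call takes 0.05 s, during which the arm holds its last target. There are 200 camera calls.

TASK

The left chute of the milling-ball sorter has had its share. Press down the raised right-hand pad of the yellow seesaw gate until the gate rocks over to the right, and only then push the green stop slide fully to the left so that all three waiting balls roll down into the right chute. Let the balls roll by themselves without touching them, leave the two balls in the left chute where they are, and do not disturb the other things on the bench.

Things in the scene. Friction and masses are not known exactly. Their poses are not given: they have to be found in the camera images.
- sorter: Ball sorter fixed to the bench: a plywood board 200x450 mm (x -125..75, y -225..225, top z=102 mm) on four legs. Origin on the bench, under the gate's pivot line; x points up the feed, away from the robot (within 0.3 rad), y to the left chute. Feed trough 34 mm wide, walls 22 mm, from x=18 mm (floor z=193) to x=170 mm, rising 0.15 rad. Board behind the gate: top z=214 mm.
- gate (a joint): Yellow seesaw gate on a level pivot along sorter x, 172 mm up. Stops: -0.28 rad left end down, balls go left (as found); +0.28 right end down, balls go right. A brass weight (26 mm wide, top 46 mm above the pivot, at sorter x=-62 mm) makes it flop over its centre and rest on either stop. A pad push of about 0.5 N moves it.
- pad_right (a point): Middle of the top of the black press pad (44 x 40 mm) on the gate's right arm, on the robot's side at sorter x=-76 mm, 62 mm right of the pivot. High as found (about 195 mm over the bench); it comes down about 34 mm when the gate is rocked over, with about 50 mm of free air left below it.
- pad_left (a point): The same on the gate's left arm, 62 mm left of the pivot: low as found.
- slide (a joint): Stop slide: upright plate across the feed trough, 55 mm behind the gate, that holds the balls back at 0 m and moves to the left (sorter +y) up to 0.045 m, its end stop; above about 0.035 m the trough is clear. It takes about 1 N to push and stays where it is left.
- tab (a point): Middle of the upper part of the green tab on the stop slide, about 276 mm over the bench. The tab is an upright plate 36 mm wide along sorter x, 12 mm thick along y (right face 6 mm right of this point), from 35 mm below to 17 mm above the point. The balls' tops stay over 35 mm below the point.
- right_chute (a point): Middle of the floor of the right chute (sorter -y), 13 mm to the robot's side of the sorter's origin, 132 mm above the bench: a plywood trough 70 mm wide inside, 130 mm long, falling outward at 0.15 rad to an end wall; empty as found.
- left_chute (a point): The same for the left chute (sorter +y), which holds two balls as found.
- feed_ball_1_center (a point): Centre of a white ceramic milling ball, 28 mm diameter, 35 g, waiting in the feed trough (number 1 from the stop slide).
- feed_ball_2_center (a point): Centre of a white ceramic milling ball, 28 mm diameter, 35 g, waiting in the feed trough (number 2 from the stop slide).
- feed_ball_3_center (a point): Centre of a white ceramic milling ball, 28 mm diameter, 35 g, waiting in the feed trough (number 3 from the stop slide).
- old_ball_1_center (a point): Centre of a white ceramic milling ball, 28 mm, already lying in the left chute.
- old_ball_2_center (a point): Centre of a white ceramic milling ball, 28 mm, already lying in the left chute.
- plum_tub: Bystander: plum-coloured lidded tub, 67 mm wide, 57 tall. Origin at the centre of its underside.
- ochre_tub: Bystander: ochre lidded tub, 67 mm wide, 62 tall. Origin at the centre of its underside.
- blue_tub: Bystander: dark blue lidded tub, 75 mm wide, 77 tall. Origin at the centre of its underside.
- tape: Bystander: roll of tape lying flat, 100 mm wide, 24 tall. Origin at the centre of its underside.
- red_rib: Bystander: flat red potter's rib, 50 x 95 x 5 mm. Origin at the centre of its underside.
- sky_tub: Bystander: sky-blue lidded tub, 67 mm wide, 57 tall. Origin at the centre of its underside.
- green_tile: Bystander: green L-shaped test tile, 44 x 46 x 62 mm. Origin at the centre of its underside.

How it is judged:
On the way, in this order (a step that is already met when the one before it is completed fails the run):
1. the gate is rocked over to the right while the stop slide is still shut (value of joint gate above 0.2 rad and value of joint slide below 0.012 m), for 0.2 s.
2. the stop slide is pushed open with the gate still to the right (value of joint gate above 0.2 rad and value of joint slide above 0.035 m), for 0.2 s.
At the end, for the whole second after the job is handed in: Gate to the right (over 0.2 rad), slide open (over 35 mm), the three feed balls at rest (under 30 mm/s) in the right chute and the other two in the left (85 to 210 mm to the side of the sorter's middle, inside the chute's width, 115 to 175 mm above the bench) (all of step 2 and y of feed_ball_1_center in the frame of sorter between -0.21 and -0.085 m and x of feed_ball_1_center in the frame of sorter between -0.05 and 0.025 m and z of feed_ball_1_center in the frame of sorter between 0.115 and 0.175 m and y of feed_ball_2_center in the frame of sorter between -0.21 and -0.085 m and x of feed_ball_2_center in the frame of sorter between -0.05 and 0.025 m and z of feed_ball_2_center in the frame of sorter between 0.115 and 0.175 m and y of feed_ball_3_center in the frame of sorter between -0.21 and -0.085 m and x of feed_ball_3_center in the frame of sorter between -0.05 and 0.025 m and z of feed_ball_3_center in the frame of sorter between 0.115 and 0.175 m and y of old_ball_1_center in the frame of sorter between 0.085 and 0.21 m and x of old_ball_1_center in the frame of sorter between -0.05 and 0.025 m and z of old_ball_1_center in the frame of sorter between 0.115 and 0.175 m and y of old_ball_2_center in the frame of sorter between 0.085 and 0.21 m and x of old_ball_2_center in the frame of sorter between -0.05 and 0.025 m and z of old_ball_2_center in the frame of sorter between 0.115 and 0.175 m and linear speed of each of feed_ball_1, feed_ball_2, feed_ball_3, old_ball_1, old_ball_2 below 0.03 m/s); the robot touches nothing.
It fails at once if the slide was opened more than 15 mm while the gate was not over to the right (value of joint slide above 0.015 m and value of joint gate below 0.15 rad).
It fails at once if a waiting ball went to the left chute (y of any of feed_ball_1_center, feed_ball_2_center, feed_ball_3_center in the frame of sorter above 0.07 m).
It fails at once if a ball was touched by the arm or fingers (over 0.3 N), or lifted (contact force between any of the fingers, the arm and feed_ball_1 above 0.3 N or contact force between any of the fingers, the arm and feed_ball_2 above 0.3 N or contact force between any of the fingers, the arm and feed_ball_3 above 0.3 N or contact force between any of the fingers, the arm and old_ball_1 above 0.3 N or contact force between any of the fingers, the arm and old_ball_2 above 0.3 N or height (world z) of any of feed_ball_1_center, feed_ball_2_center, feed_ball_3_center above 0.247 m or height (world z) of any of old_ball_1_center, old_ball_2_center above 0.185 m).
It fails at once if a ball of the left chute was moved more than 30 mm (distance of any of old_ball_1_center, old_ball_2_center from where it was at the start of the episode above 0.03 m).
It fails at once if a bystander was moved more than 20 mm (distance of any of plum_tub, ochre_tub, blue_tub, tape, red_rib, sky_tub, green_tile from where it was at the start of the episode above 0.02 m).
It also fails if it takes over 40 s, if anything falls off the work surface, if the arm or the gripper's body presses on something with over 40 N, if the wrist force passes 120 N, or if a joint passes its speed limit or range.

## Working session

There is one attempt and no reset: what is moved stays moved. The work goes in short steps, Python scripts to look and compute and a tool call to move; the robot and the scene stay as the last step left them, time stands still between calls to the robot, and variables do not carry over. Pictures are saved under pics/ and viewed, about 8 in all and at most 12, crops included, and the job is handed in when it is done.

Besides the shell and the picture viewer there is one more tool, called after "Call:" as name(argument=value, ...) on one line, values as JSON. carry_out: Moves the arm, as the interface text tells. Its arguments: {"type":"object","properties":{"steps":{"type":"array"}},"required":["steps"]}

```bash
mkdir -p pics; cat > h.py <<'E'
from rig import *
import numpy as np, cv2
def world(s,p,win=2):
    c,r=int(round(p[0])),int(round(p[1]))
    d=s["depth"][max(r-win,0):r+win+1,max(c-win,0):c+win+1]; d=d[d>0]
    if len(d)==0: return None
    z=np.median(d)
    K=np.array([[s["fx"],0,s["cx"]],[0,s["fy"],s["cy"]],[0,0,1]])
    u=cv2.undistortPoints(np.array([[p]],float),K,np.array([s["k1"],0,0,0.]))[0,0]
    return (s["cam_to_world"]@[u[0]*z,-u[1]*z,-z,1])[:3]
def save(s,n): cv2.imwrite(f"pics/{n}.png",s["frame"][:,:,::-1])
E
python3 - <<'E'
from h import *
np.set_printoptions(precision=3,suppress=True)
o=get_obs(); print(o["clock"],o["position"],o["eef_rot"])
for cam in("scene","top"):
    s=snapshot(cam); save(s,cam+"0"); print(cam,s["cam_to_world"][:3,3],s["fx"],s["k1"])
    for t in "pad_right pad_left tab slide gate feed_ball_1_center right_chute old_ball_1_center plum_tub ochre_tub blue_tub tape red_rib sky_tub green_tile".split():
        for d in search_frame(t,s)[:3]: print(t,round(d["score"],2),np.round(d["point"],1),world(s,d["point"]))
E
```

```text
0.0 [0.177 0.599 0.25 ] [-1.496  1.57  -1.783]
scene [-0.328 -0.617  0.975] 463.42182074926984 -0.08661903643625442
pad_right 0.79 [278.6 211.1] [0.482 0.046 0.188]
pad_left 0.67 [279.3 210.5] [0.483 0.044 0.19 ]
tab 0.54 [297.5 175.7] [0.596 0.065 0.241]
slide 0.83 [293.7 174.5] [0.578 0.066 0.254]
gate 0.86 [278.2 209.9] [0.484 0.048 0.19 ]
gate 0.42 [265.8 283. ] [0.378 0.013 0.004]
right_chute 0.59 [291.1 227.2] [0.53  0.038 0.102]
right_chute 0.57 [267.6 283.7] [0.379 0.007 0.005]
old_ball_1_center 0.56 [232.9 194.5] [0.504 0.247 0.147]
plum_tub 0.53 [171.6 228.4] [0.339 0.369 0.055]
ochre_tub 0.52 [156.5 213.5] [0.355 0.461 0.062]
blue_tub 0.78 [376.8 350.9] [ 0.317 -0.377  0.075]
tape 0.96 [205.8 252.7] [ 0.365  0.249 -0.   ]
red_rib 0.66 [268.3 283.3] [0.382 0.007 0.003]
red_rib 0.66 [205.1 251.6] [ 0.368  0.254 -0.   ]
red_rib 0.18 [331.7 334.2] [ 0.318 -0.253  0.039]
sky_tub 0.84 [405.9 326.2] [ 0.441 -0.393  0.054]
sky_tub 0.3 [278.6 209.9] [0.483 0.046 0.191]
green_tile 0.78 [331.3 334. ] [ 0.317 -0.252  0.04 ]
top [0.372 0.035 1.559] 405.26478095981827 0.03449963117043828
pad_right 0.69 [286.5 216.1] [0.496 0.058 0.176]
pad_left 0.64 [286.6 215.8] [0.497 0.057 0.178]
tab 0.59 [283.4 214.1] [0.503 0.068 0.173]
tab 0.51 [281.2 190.3] [0.571 0.072 0.268]
slide 0.68 [305.6 250.2] [ 0.38  -0.01   0.003]
slide 0.59 [282.6 188.2] [0.575 0.067 0.287]
gate 0.75 [288.1 217.3] [0.491 0.052 0.183]
right_chute 0.69 [282.5 216. ] [0.497 0.071 0.173]
old_ball_1_center 0.48 [234.4 213.3] [0.512 0.241 0.148]
plum_tub 0.72 [202.8 270.6] [0.311 0.372 0.055]
ochre_tub 0.77 [172.4 258.4] [0.358 0.483 0.06 ]
ochre_tub 0.63 [303.2 248. ] [ 0.388 -0.001  0.006]
blue_tub 0.72 [405.3 260. ] [ 0.339 -0.365  0.075]
tape 0.54 [234.  254.6] [0.368 0.262 0.018]
sky_tub 0.79 [405.8 229.9] [ 0.448 -0.378  0.054]
green_tile 0.66 [368.  260.4] [ 0.338 -0.245  0.003]
green_tile 0.42 [203.3 269. ] [0.317 0.37  0.055]
```

```bash
python3 -c "
import cv2
a=cv2.imread('pics/top0.png')[140:290,180:390];b=cv2.imread('pics/scene0.png')[120:300,180:400]
cv2.imwrite('pics/a.png',cv2.resize(a,None,fx=3.8,fy=3.8,interpolation=2));cv2.imwrite('pics/b.png',cv2.resize(b,None,fx=3.3,fy=3.3,interpolation=2))"
```

```text
(no output)
```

View pics/a.png

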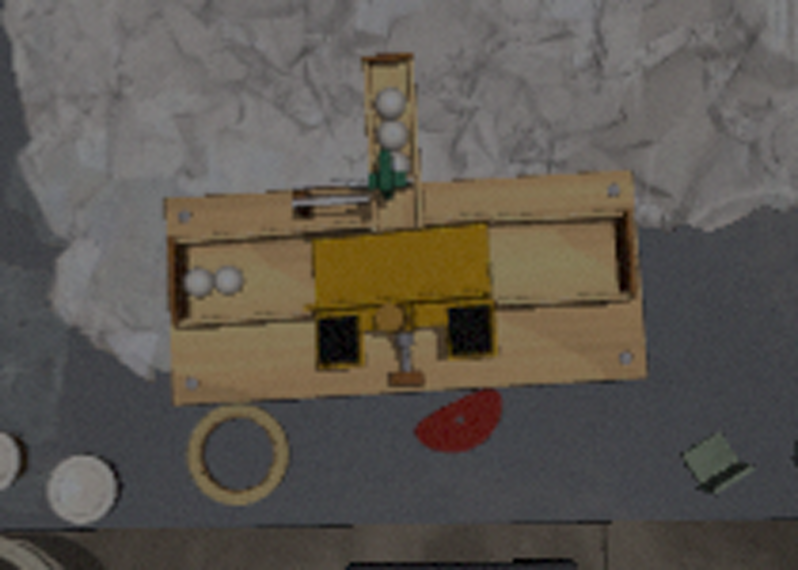

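View pics/b.png

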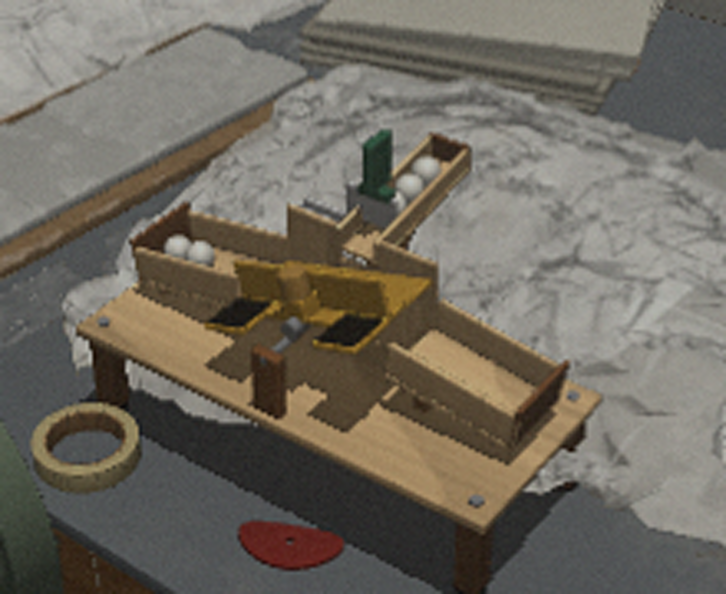

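The pictures show the right pad (black, higher) at about (304,227) in top, the left pad at (269,230) and the tab at about (281.6,186). The board's corners are clear, so I'll fit the sorter frame from them.

```bash
cat >> h.py <<'E'
def atz(s,p,z):
    K=np.array([[s["fx"],0,s["cx"]],[0,s["fy"],s["cy"]],[0,0,1]])
    u=cv2.undistortPoints(np.array([[p]],float),K,np.array([s["k1"],0,0,0.]))[0,0]
    T=s["cam_to_world"]; d=T[:3,:3]@[u[0],-u[1],-1]; return T[:3,3]+d*(z-T[2,3])/d[2]
E
python3 - <<'E'
from h import *
np.set_printoptions(precision=4,suppress=True)
s=snapshot("top")
C=np.array([[165,198],[632,171],[646,377],[175,404]])/3.8+[180,140]
L=np.array([[75,225],[75,-225],[-125,-225],[-125,225]])/1e3
W=np.array([atz(s,c,.102)[:2] for c in C])
lm,wm=L.mean(0),W.mean(0); A=(L-lm); B=(W-wm)
yaw=np.arctan2((A[:,0]*B[:,1]-A[:,1]*B[:,0]).sum(),(A*B).sum())
R=np.array([[np.cos(yaw),-np.sin(yaw)],[np.sin(yaw),np.cos(yaw)]]); t=wm-R@lm
print("yaw",yaw,"t",t,"res",W-(L@R.T+t))
np.savez("fr.npz",R=R,t=t,yaw=yaw)
print("pad R seen",world(s,(303.9,227.1)),"z195",atz(s,(303.9,227.1),.195),"pred",R@[-.076,-.062]+t)
print("pad L seen",world(s,(268.9,229.7)),"pred",R@[-.076,.062]+t)
for cam in("top","scene"):
    s=snapshot(cam); f=s["frame"].astype(int)
    m=(f[:,:,1]>f[:,:,0]*1.5)&(f[:,:,1]>f[:,:,2]*1.15)&(f[:,:,1]>25)
    P=[world(s,(c,r),0) for r,c in np.argwhere(m)]; P=np.array([p for p in P if p is not None and .2<p[2]<.32])
    l=(P[:,:2]-t)@R; P2=np.c_[l,P[:,2]]; print(cam,len(P)); P2=P2[np.argsort(P2[:,2])]
    for lo,hi in((.2,.24),(.24,.26),(.26,.285),(.285,.3)):
        k=P2[(P2[:,2]>lo)&(P2[:,2]<hi)]
        if len(k): print(lo,len(k),np.percentile(k,5,0),np.median(k,0),np.percentile(k,95,0))
E
```

```text
yaw 0.039434601119461454 t [0.53   0.0608] res [[-0.0013 -0.0014]
 [-0.0021  0.0015]
 [ 0.0018  0.0027]
 [ 0.0016 -0.0029]]
pad R seen [ 0.4561 -0.0005  0.1949] z195 [ 0.4561 -0.0005  0.195 ] pred [ 0.4565 -0.0041]
pad L seen [0.4514 0.1196 0.1601] pred [0.4516 0.1198]
top 51
0.2 2 [0.0517 0.0204 0.2346] [0.0534 0.0219 0.2369] [0.0552 0.0234 0.2392]
0.24 15 [ 0.0529 -0.0032  0.2413] [0.0573 0.0164 0.2426] [0.0616 0.0231 0.2452]
0.26 1 [0.0468 0.0061 0.2829] [0.0468 0.0061 0.2829] [0.0468 0.0061 0.2829]
0.285 33 [0.0421 0.0025 0.2878] [0.0545 0.0082 0.2923] [0.0691 0.0121 0.2959]
scene 31
0.2 1 [ 0.0538 -0.005   0.2383] [ 0.0538 -0.005   0.2383] [ 0.0538 -0.005   0.2383]
0.24 9 [ 0.0394 -0.0069  0.2409] [ 0.0527 -0.0013  0.2424] [0.0577 0.0086 0.2538]
0.26 3 [0.0397 0.0051 0.2623] [0.0424 0.0058 0.2811] [0.0435 0.0095 0.2814]
0.285 18 [0.0417 0.0025 0.2894] [0.0489 0.0063 0.2922] [0.0662 0.0101 0.2954]
```

```bash
cat > go.py <<'E'
from h import *
import sys
from scipy.spatial.transform import Rotation as Q
np.set_printoptions(precision=4,suppress=True)
f=np.load("fr.npz"); o=get_obs(); M=Q.from_euler("xyz",o["eef_rot"]).as_matrix(); p=np.array(o["position"])
print(o["clock"],p,o["contact_force"],o["opening"]); print(M)
G=np.eye(3);G[:2,:2]=f["R"]; des=np.c_[[0,0,-1],G[:,1],G[:,0]]   # tool x down, y=sorter y, z=sorter x
for sg in(1,-1):
    print("turn deg",np.degrees(Q.from_matrix(M.T@(des*[1,sg,sg])).as_rotvec()))
for a in sys.argv[1:]:
    l=np.array(eval(a),float); w=np.r_[f["R"]@l[:2]+f["t"],l[2]]
    print(a,"world",w,"tool shift",M.T@(w-p))
E
python3 go.py "(-.08,-.064,.33)" "(-.08,-.064,.24)" "(-.08,-.064,.18)"
```

```text
1.75 [0.1768 0.5995 0.2503] [-0.2254 -0.64   -0.8929] 0.08551650385199772
[[-0.      0.2829  0.9591]
 [ 0.      0.9591 -0.2829]
 [-1.      0.     -0.    ]]
turn deg [-18.6939  -0.0007  -0.0001]
turn deg [161.3061  -0.0002   0.001 ]
(-.08,-.064,.33) world [ 0.4526 -0.0063  0.33  ] tool shift [-0.0797 -0.503   0.4359]
(-.08,-.064,.24) world [ 0.4526 -0.0063  0.24  ] tool shift [ 0.0103 -0.503   0.4359]
(-.08,-.064,.18) world [ 0.4526 -0.0063  0.18  ] tool shift [ 0.0703 -0.503   0.4359]
```

Call:
carry_out(steps=[[[-0.05, 0, 0], [0, 0, 0], 0], [[-0.1, -0.02, 0.017], [0, 0, 0], 0], [[-0.1, -0.06, 0.052], [-3, 0, 0], 0], [[-0.1, -0.1, 0.087], [-6, 0, 0], 0], [[-0.1, -0.14, 0.121], [-9, 0, 0], 0], [[-0.1, -0.18, 0.156], [-12, 0, 0], 0], [[-0.1, -0.22, 0.191], [-15, 0, 0], 0], [[-0.1, -0.26, 0.225], [-18.7, 0, 0], 0], [[-0.1, -0.3, 0.26], [-18.7, 0, 0], 0], [[-0.1, -0.34, 0.295], [-18.7, 0, 0], 0], [[-0.1, -0.38, 0.329], [-18.7, 0, 0], 0], [[-0.1, -0.42, 0.364], [-18.7, 0, 0], 0], [[-0.09, -0.46, 0.399], [-18.7, 0, 0], 0], [[-0.08, -0.49, 0.425], [-18.7, 0, 0], 0], [[-0.05, -0.503, 0.436], [-18.7, 0, 0], 0], [[-0.02, -0.503, 0.436], [-18.7, 0, 0], 0], [[-0.02, -0.503, 0.436], [-18.7, 0, 0], 0]])

```text
clock: 3.88
position: [0.4519, -0.0065, 0.2692]
eef_rot: [-2.925, 1.568, -2.886]
contact_force: [-0.3, -0.2, 0.8]
opening: -0.0003
```

```bash
python3 go.py "(-.08,-.064,.24)" "(-.08,-.064,.18)"; python3 -c "
from h import *
s=snapshot('scene');cv2.imwrite('pics/c.png',cv2.resize(s['frame'][100:290,190:400,::-1],None,fx=3,fy=3))"
```

```text
3.875 [ 0.4519 -0.0065  0.2692] [-0.3415 -0.1742  0.8087] -0.0002765162681677867
[[-0.0029 -0.0391  0.9992]
 [-0.0008  0.9992  0.0391]
 [-1.     -0.0007 -0.003 ]]
turn deg [-0.0177 -0.1693  0.0373]
turn deg [179.9821   0.0586   0.2659]
(-.08,-.064,.24) world [ 0.4526 -0.0063  0.24  ] tool shift [0.0292 0.0002 0.0008]
(-.08,-.064,.18) world [ 0.4526 -0.0063  0.18  ] tool shift [0.0892 0.0003 0.001 ]
```

View pics/c.png

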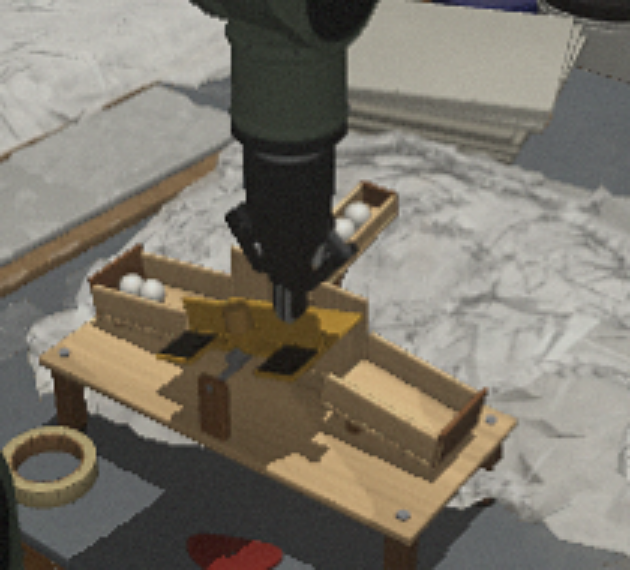

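The closed fingers (image 290,310) hang right above the right pad (288,360). Pressing now.

Call:
carry_out(steps=[[[0.02, 0, 0], [0, 0, 0], 0], [[0.04, 0, 0], [0, 0, 0], 0], [[0.05, 0, 0], [0, 0, 0], 0], [[0.06, 0, 0], [0, 0, 0], 0], [[0.07, 0, 0], [0, 0, 0], 0], [[0.078, 0, 0], [0, 0, 0], 0], [[0.085, 0, 0], [0, 0, 0], 0], [[0.085, 0, 0], [0, 0, 0], 0], [[0.085, 0, 0], [0, 0, 0], 0]])

```text
clock: 5.05
position: [0.4528, -0.0064, 0.1855]
eef_rot: [-0.078, 1.571, -0.038]
contact_force: [0.2, 0.2, -0.3]
opening: -0.0002
```

Call:
carry_out(steps=[[[-0.03, 0, 0], [0, 0, 0], 0], [[-0.08, 0, 0], [0, 0, 0], 0], [[-0.12, 0, 0], [0, 0, 0], 0], [[-0.12, -0.05, 0], [0, 0, 0], 0], [[-0.12, -0.1, 0], [0, 0, 0], 0], [[-0.12, -0.1, 0], [0, 0, 0], 0]])

```text
clock: 5.8
position: [0.4563, -0.1095, 0.3058]
eef_rot: [-0.837, 1.57, -0.803]
contact_force: [-0.4, 0.6, -0.1]
opening: 0.0003
```

```bash
python3 go.py "(.055,-.045,.32)" "(.055,-.045,.277)" "(.055,.033,.277)"; python3 -c "
from h import *
s=snapshot('top');cv2.imwrite('pics/d.png',cv2.resize(s['frame'][140:290,180:390,::-1],None,fx=3,fy=3))
print(world(s,(303.9,227.1)),world(s,(268.9,229.7)))"
```

```text
5.8 [ 0.4563 -0.1095  0.3058] [-0.3682  0.6031 -0.1203] 0.00032034194910127937
[[ 0.0009 -0.0347  0.9994]
 [-0.0009  0.9994  0.0347]
 [-1.     -0.0009  0.0008]]
turn deg [-0.2723  0.0476  0.053 ]
turn deg [179.7276   0.0832  -0.0746]
(.055,-.045,.32) world [0.5867 0.018  0.32  ] tool shift [-0.0142  0.1229  0.1348]
(.055,-.045,.277) world [0.5867 0.018  0.277 ] tool shift [0.0288 0.123  0.1347]
(.055,.033,.277) world [0.5837 0.096  0.277 ] tool shift [0.0287 0.201  0.1344]
[ 0.45829348 -0.00140848  0.15968333] [0.44942947 0.11747347 0.19520396]
```

View pics/d.png

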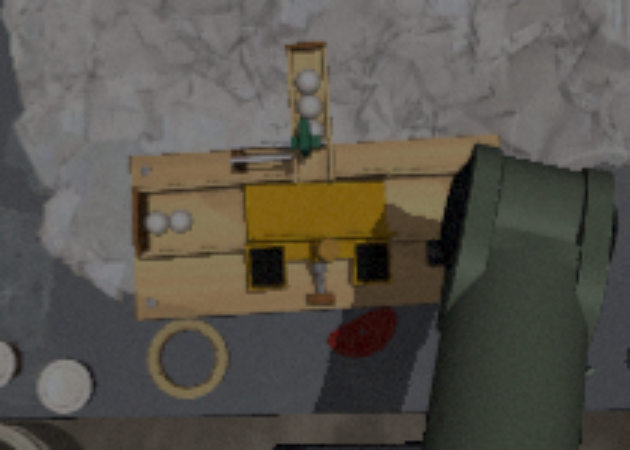

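The gate is over to the right: the right pad is now at z 0.160, the left at 0.195, and the slide is still shut. Next I push the tab.

Call:
carry_out(steps=[[[-0.015, 0.04, 0.05], [0, 0, 0], 0], [[-0.015, 0.08, 0.1], [0, 0, 0], 0], [[-0.015, 0.115, 0.135], [0, 0, 0], 0], [[0.01, 0.121, 0.135], [0, 0, 0], 0], [[0.025, 0.123, 0.135], [0, 0, 0], 0], [[0.025, 0.135, 0.135], [0, 0, 0], 0], [[0.025, 0.147, 0.135], [0, 0, 0], 0], [[0.025, 0.155, 0.135], [0, 0, 0], 0], [[0.025, 0.163, 0.135], [0, 0, 0], 0], [[0.025, 0.171, 0.135], [0, 0, 0], 0], [[0.025, 0.179, 0.135], [0, 0, 0], 0], [[0.025, 0.187, 0.135], [0, 0, 0], 0], [[0.025, 0.194, 0.135], [0, 0, 0], 0], [[0.025, 0.198, 0.135], [0, 0, 0], 0], [[0.025, 0.198, 0.135], [0, 0, 0], 0]])

```text
clock: 7.72
position: [0.5837, 0.0967, 0.2803]
eef_rot: [-1.798, 1.57, -1.759]
contact_force: [-0.2, -2.0, -0.0]
opening: 0.0003
```

```bash
python3 go.py "(.055,.030,.281)" "(.055,.036,.281)"; python3 -c "
from h import *
s=snapshot('scene');cv2.imwrite('pics/e.png',cv2.resize(s['frame'][100:290,190:400,::-1],None,fx=3,fy=3))"
```

```text
7.725 [0.5837 0.0967 0.2803] [-0.2117 -1.9613 -0.0098] 0.0002734818508182533
[[-0.0001 -0.0393  0.9992]
 [-0.0005  0.9992  0.0393]
 [-1.     -0.0005 -0.0001]]
turn deg [-0.0081 -0.0069  0.0296]
turn deg [179.9919   0.0465   0.0108]
(.055,.030,.281) world [0.5838 0.093  0.281 ] tool shift [-0.0007 -0.0038 -0.0001]
(.055,.036,.281) world [0.5835 0.099  0.281 ] tool shift [-0.0007  0.0022 -0.0001]
```

View pics/e.png

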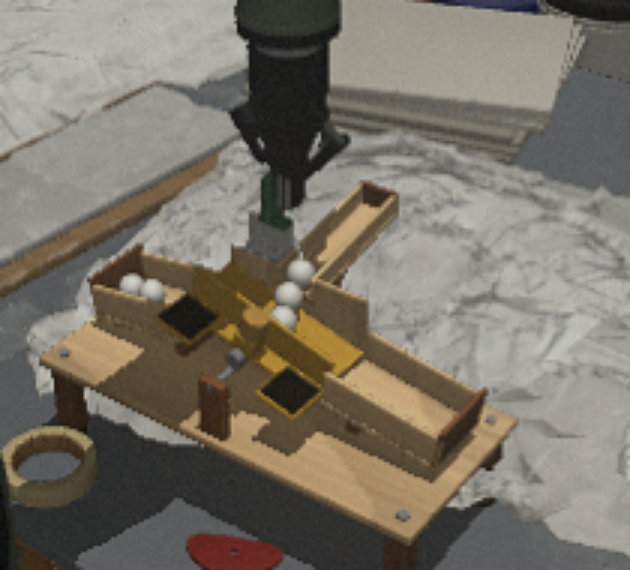

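The balls (300,270), (290,293) and (283,318) are rolling onto the gate, which is still to the right. I'll hold so they finish, then retreat.

Call:
carry_out(steps=[[[0, 0.002, 0], [0, 0, 0], 0], [[0, 0.002, 0], [0, 0, 0], 0], [[0, 0.002, 0], [0, 0, 0], 0], [[0, 0.002, 0], [0, 0, 0], 0], [[0, 0.002, 0], [0, 0, 0], 0], [[0, 0.002, 0], [0, 0, 0], 0], [[0, 0.002, 0], [0, 0, 0], 0], [[0, 0.002, 0], [0, 0, 0], 0], [[0, -0.01, 0], [0, 0, 0], 0], [[0, -0.02, 0], [0, 0, 0], 0], [[-0.05, -0.02, 0], [0, 0, 0], 0], [[-0.1, -0.02, 0], [0, 0, 0], 0], [[-0.12, -0.06, 0], [0, 0, 0], 0], [[-0.12, -0.11, 0], [0, 0, 0], 0], [[-0.12, -0.17, 0], [0, 0, 0], 0], [[-0.12, -0.23, 0], [0, 0, 0], 0], [[-0.12, -0.29, 0], [0, 0, 0], 0], [[-0.12, -0.34, 0], [0, 0, 0], 0], [[-0.12, -0.34, 0], [0, 0, 0], 0], [[-0.12, -0.34, 0], [0, 0, 0], 0]])

```text
clock: 10.28
position: [0.5971, -0.2427, 0.4001]
eef_rot: [1.736, 1.57, 1.776]
contact_force: [-0.3, 0.7, -0.6]
opening: -0.0002
```

```bash
python3 - <<'E'
from h import *
np.set_printoptions(precision=3,suppress=True)
f=np.load("fr.npz"); print(get_obs()["clock"])
for i,cam in enumerate(("scene","scene","top")):
    s=snapshot(cam)
    for t in("feed_ball_1_center","tab"):
        for d in search_frame(t,s)[:6]:
            w=world(s,d["point"]); print(cam,t,round(d["score"],2),np.round(d["point"]),w if w is None else np.r_[(w[:2]-f["t"])@f["R"],w[2]])
    if i==0: cv2.imwrite('pics/f.png',cv2.resize(s['frame'][100:290,190:400,::-1],None,fx=3,fy=3))
E
```

```text
10.275
scene tab 0.82 [284. 172.] [0.055 0.044 0.243]
scene tab 0.79 [285. 170.] [0.068 0.048 0.243]
top feed_ball_1_center 0.63 [342. 212.] [-0.028 -0.194  0.149]
top feed_ball_1_center 0.54 [338. 203.] [ 0.004 -0.183  0.149]
```

View pics/f.png

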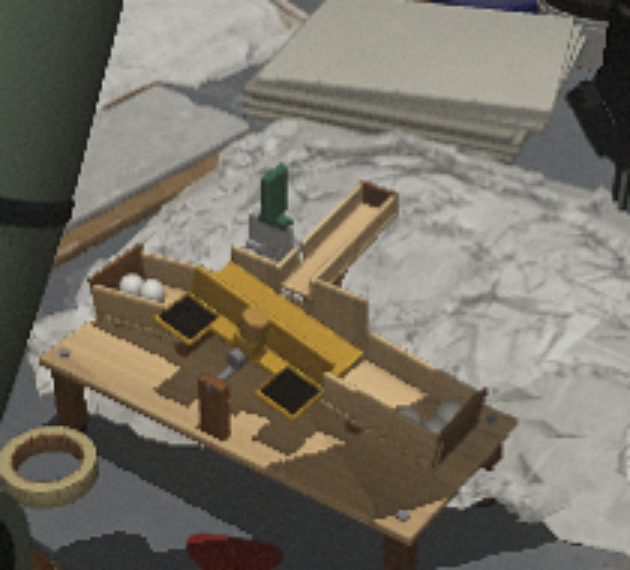

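The feed and gate are empty, and balls lie at the outer end of the right chute (405–445, 410). Now I check that there are three, that they're at rest, and how far the slide moved.

```bash
python3 - <<'E'
from h import *
np.set_printoptions(precision=4,suppress=True)
f=np.load("fr.npz"); s=snapshot("top"); F=s["frame"].astype(int)
m=(F[:,:,1]>F[:,:,0]*1.5)&(F[:,:,1]>F[:,:,2]*1.15)&(F[:,:,1]>25)
P=np.array([p for p in (world(s,(c,r),0) for r,c in np.argwhere(m)) if p is not None and .285<p[2]<.3])
l=(P[:,:2]-f["t"])@f["R"]; print("tab top",len(l),np.percentile(l,5,0),np.median(l,0),np.percentile(l,95,0))
print("padR",world(s,(303.9,227.1)))
s2=snapshot("top"); print("diff in chutes",[np.abs(s2["frame"][190:225,a:b].astype(int)-F[190:225,a:b]).mean() for a,b in((310,350),(220,260),(20,60))])
g=cv2.convertScaleAbs(s["frame"][150:260,210:370,::-1],alpha=2)
cv2.imwrite('pics/g.png',cv2.resize(g,None,fx=5,fy=5,interpolation=2))
E
```

```text
tab top 33 [0.0418 0.047 ] [0.0546 0.0522] [0.0685 0.0563]
padR [ 0.4583 -0.0014  0.1602]
diff in chutes [np.float64(2.379047619047619), np.float64(2.0342857142857143), np.float64(1.8095238095238095)]
```

View pics/g.png

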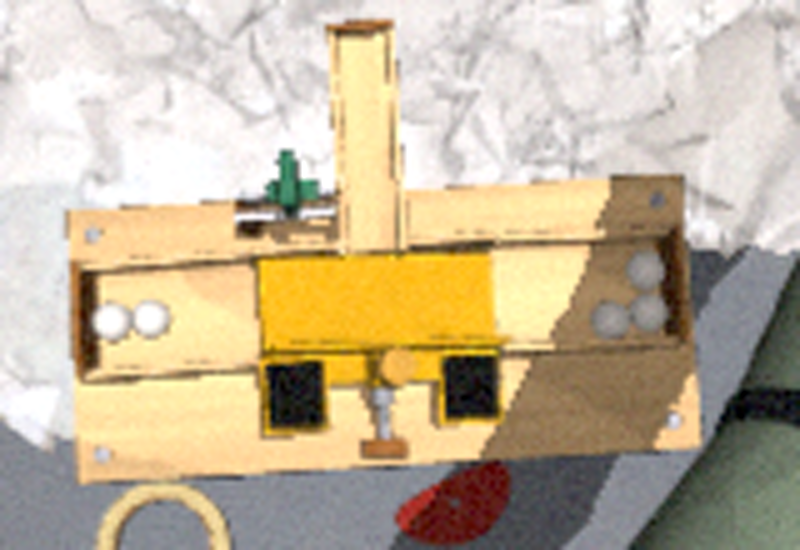

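Three balls lie in the right chute, two in the left, and the slide has moved about 44 mm. I'll wait a second before handing in, so that the balls are surely at rest.

Call:
carry_out(steps=[[[0, 0, 0], [0, 0, 0], 0], [[0, 0, 0], [0, 0, 0], 0], [[0, 0, 0], [0, 0, 0], 0], [[0, 0, 0], [0, 0, 0], 0], [[0, 0, 0], [0, 0, 0], 0], [[0, 0, 0], [0, 0, 0], 0], [[0, 0, 0], [0, 0, 0], 0], [[0, 0, 0], [0, 0, 0], 0], [[0, 0, 0], [0, 0, 0], 0], [[0, 0, 0], [0, 0, 0], 0], [[0, 0, 0], [0, 0, 0], 0], [[0, 0, 0], [0, 0, 0], 0]])

```text
clock: 12.32
position: [0.5972, -0.2428, 0.4003]
eef_rot: [-0.752, 1.571, -0.713]
contact_force: [0.4, 0.4, -0.8]
opening: -0.0001
```

```bash
python3 - <<'E'
from h import *
f=np.load("fr.npz"); s=snapshot("top")
for p in((646,270),(649,312),(609,319),(110,321),(150,319)):   # pixels from picture g
    w=world(s,np.array(p)/5+[210,150],1); print(np.round(np.r_[(w[:2]-f["t"])@f["R"],w[2]],3))
finish_job()
E
```

```text
[-0.    -0.187  0.153]
[-0.03  -0.187  0.151]
[-0.033 -0.159  0.156]
[-0.014  0.188  0.153]
[-0.015  0.16   0.155]
the job is handed in; nothing more can be done
```

I rocked the gate over to the right with the closed fingers. Then I pushed the green slide open, and all three balls rolled into the right chute on their own. The job was handed in at about 12.4 s of the 40 s; it reports no verdict.

| Check | What I measured |
|---|---|
| Gate to the right | Right pad down at z 0.160 (it began at 0.195) before the slide was touched, and still there afterwards. |
| Slide open | Tab moved about 44 mm from its starting place; at least 35 mm was needed. |
| Feed balls | All three lie in the right chute at sorter y -0.187, -0.187 and -0.159, x between -0.033 and 0, inside the limits. |
| Left-chute balls | Both are still in the left chute, at y 0.188 and 0.160, and look unmoved in the pictures. |
| Arm | Clear of everything, with no contact force at the end. |

- **Ball detection:** on the last look the network found only two of the three feed balls in the top view and none in the scene view. I counted the third by eye and took its depth from the picture.
- **Balls at rest:** two pictures 0.05 s apart differed only slightly more in the right chute than in the background (2.4 against 1.8). That check was not decisive, so I waited 1.5 s, after which all three balls read in place.
- **Bystanders:** I did not re-measure these at the end. The arm stayed above them throughout, and the tape and the red rib look unmoved in the last picture.

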